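Tap a stuck instrument case loose from its cradle

ROBOT

A 6-joint arm with a two-finger parallel gripper is mounted at the origin on the work surface. World frame = base frame: x ahead of the robot, y to its left, z up, the work surface at z = 0. Lengths are in m, angles in rad, forces in N, time in s.
With the tool pointing down it reaches from about 0.15 to 0.775 m from the base axis. Payload 6.1 kg.
Tool frame: the origin (TCP) lies midway between the tips of the shut fingers; the grasp point (between the pads) lies 19 mm behind it; z points along the fingers, y is the line along which they close (so a half turn about z gives the same grasp; the last joint's range is limited). The gripper opens to 85 mm and grips with 20 to 120 N. Pads are 22 mm wide; open, the fingers measure 114 mm over their backs; the gripper's body (76 mm by 85 mm) begins 54 mm behind the grasp point. The pads swing forward as they close: fully open they stand 13 mm farther back than shut.
Start: joints at [-1.346, 0.126, -0.04, 1.405, 0, 1.571], TCP at [0.117, -0.512, 0.231] pointing down, gripper open.
Joint ranges: [-2.72, 2.72], [-0.95, 1.95], [-1.27, 1.35], [-1.78, 2.02], [-1.46, 1.47], [-3.14, 3.14]. Speed limits (rad/s): [2.39, 2.39, 3.01, 3.14, 3.14, 3.14].

INTERFACE

Orientations are given as a unit quaternion [w, x, y, z].
In Python, from workcell import get_state, read_camera, sign_off gives the robot as it stands. The module is installed in compiled form; this text tells all that it offers.
- The arm moves only by the tool send_rows, never from a script. Its argument "deltas" is a list of rows, each a list of 3 entries, a list of its own where there are three numbers: the opening, from 0 (shut) to 1 (fully open), then the shift along the tool's x, y, z in cm, then the turn about the tool's z in degrees. A call has exactly 10 rows; each row is the pose to reach, as a shift and turn from the pose commanded when the call began, along the tool's axes at that moment; what a row does not reach only later rows make up. A row lasts 1/10 s, in which the tool goes at most 50 mm and 8.59 degrees, less where a joint would pass 70% of its speed; a pose out of reach is approached as far as the arm can. A call with a gripper value outside its range is refused whole. The fingers move at their own pace and stop on an object; "newtons" is the grip in N (left out, the last holds). Time passes only in rows, so rows that repeat a pose let the fingers close, or fill a call up. It gives the time, the measured TCP pose, the force, the opening and the grip force at its end, in the units of the state.
- get_state(): the state, without advancing time (a new reading comes with each control period).
- read_camera(name): name is "scene" or "top" or "wrist"; returns a dict with "image" (420x560x3 uint8, red, green, blue), "z_map" (420x560 float32, m along the optical axis (not along the pixel's ray), 0 where there is no reading), "fx", "fy", "cx", "cy" (pixels), "k1" (the pictures are not rectified: a ray, as slopes to the right and down, at radius r is drawn at 1 + k1 r^2 times it, then the intrinsics apply), "xyz" and "attitude" of the camera in the world; the wrist camera has in their place "tool_from_camera" (4x4, takes a point from camera to tool coordinates, whose origin is the TCP and whose axes are the flange's). Camera axes: x right, y up, looking along -z (the intrinsics and any distortion apply to the point x, -y, -z); pixel columns grow to the right and rows downward; lengths in m; the calibration is good to about 2 mm. A picture is of the moment at which its call begins: read the wrist's pose just before it.
- sign_off(): hands the job in; it is judged then, once.
The state is a dict: "time_s": time; "joints": joint angles; "qvel": joint speeds; "effort": joint torques, N m; "tcp_pos": TCP position; "ee_rot": TCP orientation; "contact_force": force on the tool from outside, world axes, zero at the start; "moment": the same for the moment, N m; "grip_width": opening from 0.0 (shut) to 1.0 (fully open); "grasp_force": force on a finger pad.
Only numpy, scipy, OpenCV 4.12 (cv2) and the standard library are available. Lean on these libraries where they do the work, as an engineer would, in place of code of your own. Each camera call takes 0.05 s, during which the arm holds its last target. There are 200 camera calls.

TASK

The black twin-dial instrument case is stuck on the rubber runners of its cradle. Take the wooden mallet and tap the rear face of the case (the side with the metal plug) near its left and right ends in turn, a little at a time, until it has slid up against the cradle's stop bar and sits square, never letting it skew more than about 15 degrees, hitting the plug, or touching the case with the robot itself. Then stand the mallet upright on the bench again and let go.

Things in the scene. Friction and masses are not known exactly. Their poses are not given: they have to be found in the camera images.
- mallet: Loose wooden mallet, 0.35 kg, standing on its head, handle up. Origin: centre of the head's underside; z up the handle. Head 70 mm along x (striking faces look along +x and -x, 35 mm from the origin), 36 along y, 45 high. Handle 24 x 24 mm square, sides facing x and y, from 45 to 140 mm above the origin: grip about 105 mm up.
- cradle: Steel cradle fixed to the bench. Origin at bench level on its middle line; +x: the way the case must slide (away from the robot), +y left. Base plate x -105 to +95, y -118 to +118 mm, 6 mm thick; two runners at y = -70 and +70, 22 mm wide, top 18 mm up, x -100 to +70; stop bar across the far end, near face at x = +70, 50 mm high.
- case: Black case, two dials on top, 80 (x) by 190 (y) by 70 mm high. Origin: underside centre, 18 mm up; +x to the stop bar; rear face at x = -40. In the cradle's frame its origin starts square at x = -30 and at the bar is at +30 mm. About 5 N on the rear face 65 mm left or right of its middle moves that end on; the other end stays put. It stays as left; each end stops at the bar.
- plug: Metal connector plug in the middle of the case's rear face, part of the case: 50 mm wide along y, 40 mm high, sticking out 18 mm towards -x (the robot). Origin: middle of the plug, on the rear face; axes as the case. Must not be hit.

How it is judged:
By the outcome, as a careful person would: the job done as asked, in the order asked, and still so for the second after the job is handed in, with the robot touching nothing.
It also fails if it takes over 61 s, if anything falls off the work surface, if the arm or the gripper's body presses on something with over 40 N, if the wrist force passes 120 N, or if a joint passes its speed limit or range.

## Working session

There is one attempt and no reset: what is moved stays moved. The work goes in short steps, Python scripts to look and compute and a tool call to move; the robot and the scene stay as the last step left them, time stands still between calls to the robot, and variables do not carry over. Pictures are saved under pics/ and viewed, at most 10 in all, crops included, and the job is handed in when it is done.

Besides the shell and the picture viewer there is one more tool, called by a JSON object that holds its "method" and its "body", one argument or row to a line. send_rows: Moves the arm, as the interface text tells. Its arguments: {"type":"object","properties":{"deltas":{"type":"array","items":{"type":"array"}},"newtons":{"type":"number"}},"required":["deltas"]}

```bash
mkdir -p pics
cat > h.py <<'E'
import numpy as np, cv2
from scipy.spatial.transform import Rotation as R
from workcell import get_state, read_camera, sign_off
def q2R(q): return R.from_quat([q[1],q[2],q[3],q[0]]).as_matrix()
def att(a):
    a=np.array(a,float)
    return a if a.shape==(3,3) else q2R(a)
def cam(name):
    s=get_state(); c=read_camera(name)
    if name=="wrist":
        T=np.array(c["tool_from_camera"]); Rt=q2R(s["ee_rot"])
        c["R"]=Rt@T[:3,:3]; c["p"]=Rt@T[:3,3]+np.array(s["tcp_pos"])
    else: c["R"]=att(c["attitude"]); c["p"]=np.array(c["xyz"])
    return c
def slopes(c,uv):
    K=np.array([[c["fx"],0,c["cx"]],[0,c["fy"],c["cy"]],[0,0,1.]])
    return cv2.undistortPoints(np.array(uv,float).reshape(-1,1,2),K,np.array([c["k1"],0,0,0.]))[:,0]
def rays(c,uv):
    s=slopes(c,uv); return np.c_[s[:,0],-s[:,1],-np.ones(len(s))]@c["R"].T
def onplane(c,uv,z):
    d=rays(c,uv); return c["p"]+d*((z-c["p"][2])/d[:,2])[:,None]
def deproj(c,uv):
    uv=np.array(uv).reshape(-1,2); z=c["z_map"][uv[:,1].astype(int),uv[:,0].astype(int)]
    return c["p"]+rays(c,uv)*z[:,None]
def cloud(c):
    v,u=np.mgrid[0:420,0:560]; return deproj(c,np.c_[u.ravel(),v.ravel()]).reshape(420,560,3)
def save(c,n): cv2.imwrite(f"pics/{n}.png",c["image"][:,:,::-1])
E
python3 - <<'E'
from h import *
print(get_state())
a=cam("scene");b=cam("top")
for c in(a,b): print(c["p"],c["R"].round(2).tolist(),c["fx"],c["k1"])
cv2.imwrite("pics/a.png",cv2.resize(np.hstack([a["image"],b["image"]])[:,:,::-1],(800,300)))
save(b,"top")
E
```

```text
{'time_s': 0.0, 'joints': array([-1.34598009e+00,  1.26374743e-01, -4.06232253e-02,  1.40537588e+00,
        2.28171992e-05,  1.57080786e+00]), 'qvel': array([-7.40538797e-04,  1.66640079e-03,  1.92053265e-03, -3.95365641e-05,
       -5.12026367e-04,  2.56390078e-03]), 'effort': array([ 6.55257245e-04, -4.35913861e+01,  3.52925062e+01,  1.71521137e-02,
        7.21236574e-05,  3.32078727e-06]), 'tcp_pos': array([ 0.11695317, -0.51139248,  0.23052425]), 'ee_rot': array([-7.85063614e-04,  9.93689195e-01,  1.12165774e-01, -7.71446209e-05]), 'contact_force': array([ 0.24152618,  0.04857882, -0.04038042]), 'moment': array([-0.00410521,  0.00837892, -0.00944754]), 'grasp_force': 0.0, 'grip_width': 0.998803579605704}
[1.36328405 0.36446007 0.63968495] [[-0.39, -0.52, 0.76], [0.92, -0.21, 0.33], [-0.01, 0.83, 0.56]] 423.105065594836 -0.08689667211295332
[0.41661366 0.02741895 1.22731464] [[0.01, 0.99, -0.15], [-1.0, 0.02, 0.01], [0.01, 0.15, 0.99]] 489.6467960359439 -0.07624598056667543
```

View pics/a.png

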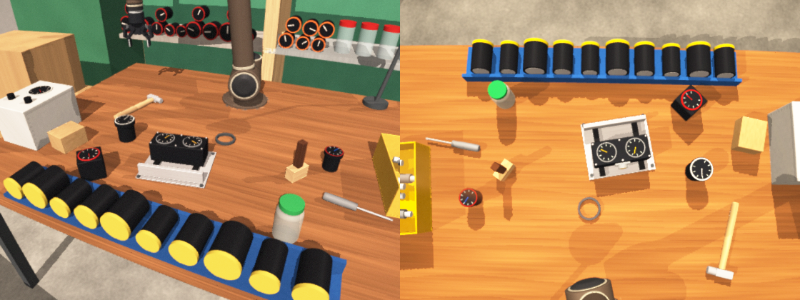

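View pics/top.png

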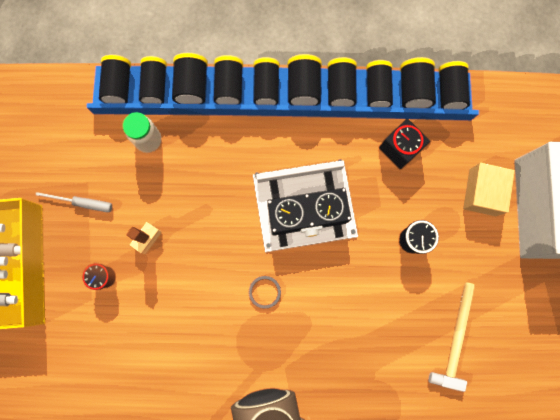

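The top view shows the case in the white cradle at about (305,210), the mallet at (145,238) to its left in the picture (+y), and a ring at (265,292). Next I'll measure the mallet and cradle from the depth maps and masks.

Run:
```python
from h import *
a=cam("scene");b=cam("top")
P=cloud(b);Q=cloud(a)
c0=onplane(b,[[143,240]],0.04)[0]; k0=onplane(b,[[308,210]],0.05)[0]; print(c0,k0)
def rect(pts,lab):
    r=cv2.minAreaRect((pts[:,:2]*1000).astype(np.float32)); print(lab,len(pts),"z",np.percentile(pts[:,2],[5,50,95]).round(4),np.round(r[0],1),np.round(r[1],1),round(r[2],1))
for n,X in(("top",P),("scene",Q)):
    d=np.linalg.norm(X[...,:2]-c0[:2],axis=2)<0.07
    for lo,hi in((.035,.055),(.125,.16)):
        m=d&(X[...,2]>lo)&(X[...,2]<hi); m=cv2.morphologyEx(m.astype(np.uint8),cv2.MORPH_OPEN,np.ones((2,2)))>0
        if m.sum()>3: rect(X[m],f"{n} mallet {lo}")
    d=np.linalg.norm(X[...,:2]-k0[:2],axis=2)<0.2
    for lo,hi,l in((.08,.1,"case"),(.045,.057,"bar"),(.003,.02,"plate")):
        m=d&(X[...,2]>lo)&(X[...,2]<hi)
        if l=="plate": m&=(X[...,0]<9)&(a["image"] if n=="scene" else b["image"]).min(2).__gt__(110)
        m=cv2.morphologyEx(m.astype(np.uint8),cv2.MORPH_OPEN,np.ones((3,3)))>0
        if m.sum()>3: rect(X[m],f"{n} {l}")
A=cv2.resize(b["image"][130:280,100:380],None,fx=2.85,fy=2.85,interpolation=2)
cv2.imwrite("pics/b.png",A[:,:,::-1])
```

```text
[0.52097649 0.33759756 0.04      ] [ 0.59962584 -0.06357156  0.05      ]
top mallet 0.035 329 z [0.0257 0.046  0.0502] [458.8 200.3] [347.7  75.8] 64.0
top mallet 0.125 133 z [0.1158 0.1401 0.1442] [530.2 350.5] [60.  26.6] 76.3
top case 2705 z [0.0864 0.0911 0.0959] [594.9 -62.5] [ 81.  190.7] 10.3
top bar 488 z [0.0474 0.0515 0.0553] [700.1 -42.9] [ 15.4 218.2] 10.0
top plate 2740 z [0.0042 0.0078 0.0126] [613.7 -59.4] [188.  237.5] 10.0
scene mallet 0.035 287 z [0.0322 0.0432 0.0503] [906.  335.1] [ 65.2 914.1] 89.6
scene mallet 0.125 130 z [0.0547 0.1345 0.1408] [424.4 346.7] [ 25.6 243.8] 84.1
scene case 1515 z [0.0832 0.0885 0.0922] [596.9 -62.8] [ 83.5 190.7] 9.9
scene bar 717 z [0.046  0.0494 0.0549] [670.7 -49.4] [ 81.2 219.3] 10.6
scene plate 1488 z [0.0038 0.006  0.0168] [623.7 -58.2] [199.7 238.6] 10.7
```

View pics/b.png

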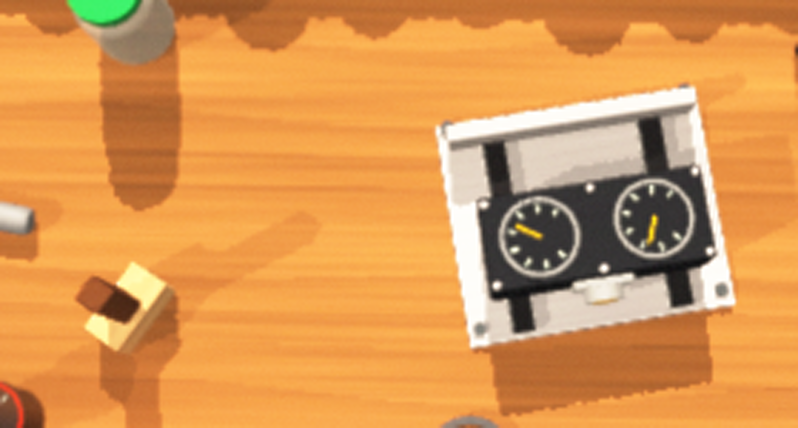

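The enlarged crop shows the mallet head as the light block with corners near (133,262), (175,297), (125,352) and (85,322), and the brown handle top at about (92,293). The case is square in the cradle at about 10° yaw, with the plug at (603,290). The mallet's depth estimates are polluted by edge pixels, so I'll refine with colour masks.

Run:
```python
from h import *
a=cam("scene");b=cam("top")
for n,c in(("top",b),("scene",a)):
    X=cloud(c); hsv=cv2.cvtColor(c["image"],cv2.COLOR_RGB2HSV)
    d=np.linalg.norm(X[...,:2]-[.52,.34],axis=2)<0.075
    for l,lo,hi in(("head",.036,.052),("htop",.130,.150)):
        m=d&(X[...,2]>lo)&(X[...,2]<hi)
        k,L,S,C=cv2.connectedComponentsWithStats(m.astype(np.uint8)); i=1+S[1:,4].argmax(); m=L==i
        p=X[m]; r=cv2.minAreaRect((p[:,:2]*1000).astype(np.float32))
        print(n,l,m.sum(),"pix",C[i].round(1),"z",np.median(p[:,2]).round(4),"mean",p.mean(0).round(4),np.round(r[0],1),np.round(r[1],1),round(r[2],1),c["image"][m].mean(0).round())
        cs=cv2.findContours(m.astype(np.uint8),0,2)[0]
        q=max(cs,key=cv2.contourArea)[:,0]; w=onplane(c,q,.045 if l=="head" else .14)
        r=cv2.minAreaRect((w[:,:2]*1000).astype(np.float32)); print("   ray",np.round(r[0],1),np.round(r[1],1),round(r[2],1))
    # whole mallet silhouette of wood head
    uv=np.argwhere(d&(hsv[...,1]<140)&(hsv[...,2]>150)&(X[...,2]>.005))
    if len(uv): print("  light",len(uv),uv.mean(0))
uvt=None
```

```text
top head 321 pix [145.  237.6] z 0.0466 mean [0.5263 0.3315 0.0461] [527.1 334.9] [37.8 70.6] 56.1 [243. 215. 138.]
   ray [526.9 334.3] [38.7 70.8] 56.2
top htop 125 pix [133.1 233.2] z 0.1411 mean [0.527  0.3343 0.1408] [527.4 335.4] [25.1 24.2] 54.4 [162.  88.  46.]
   ray [526.8 334.3] [26.7 24.4] 54.9
  light 256 [236.2421875  144.19140625]
scene head 271 pix [415.  235.4] z 0.0438 mean [0.5415 0.3337 0.0434] [529.7 335.1] [38.5 72.7] 56.9 [230. 189. 130.]
   ray [536.5 335.3] [42.  79.1] 56.9
scene htop 103 pix [423.2 199.6] z 0.1385 mean [0.5331 0.3351 0.1372] [530.3 335.6] [24.7 24.9] 49.6 [118.  66.  42.]
   ray [537.2 335.7] [30.3 35.2] 58.2
  light 557 [240.75583483 414.31238779]
```

```bash
cat >> h.py <<'E'
def go(xyz,yaw,frm=None):
    s=get_state() if frm is None else frm
    Rt=q2R(s["ee_rot"]); y0=np.degrees(np.arctan2(Rt[1,0],Rt[0,0]))
    d=Rt.T@(np.array(xyz)-s["tcp_pos"])*100
    t=-((yaw-y0+180)%360-180)
    print("t",round(s["time_s"],2),"tcp",np.round(s["tcp_pos"],4),"yaw",round(y0,2),"tilt",np.round(Rt[:2,2],4),"| cm",d.round(2),"deg",round(t,1),"F",np.round(s["contact_force"],1),"w",round(s["grip_width"],3))
E
python3 -c "
from h import *
go([.528,.335,.20],56.1)"
```

```text
t 0.3 tcp [ 0.117  -0.5117  0.231 ] yaw 12.88 tilt [-0.0001  0.0005] | cm [ 58.94 -73.37   3.14] deg -43.2 F [-0.3 -0.1 -0.5] w 1.002
```

{"method": "send_rows", "body": {
  "deltas": [
    [1,[3,-3.5,0],0],
    [1,[6,-7.5,0],-5],
    [1,[9,-11,0.5],-10],
    [1,[12,-15,0.5],-15],
    [1,[15,-19,1],-20],
    [1,[18,-22.5,1],-25],
    [1,[21,-26,1.5],-30],
    [1,[24,-30,1.5],-35],
    [1,[27,-33.5,2],-40],
    [1,[30,-37,2],-43.2]
  ],
  "newtons": 100
}}

```text
time_s: 1.3
tcp_pos: [0.3271, -0.0823, 0.2112]
ee_rot: [0.0, 0.882, 0.471, 0.0]
contact_force: [1.9, -1.1, -0.3]
grip_width: 0.998
grasp_force: 0.0
```

```bash
python3 -c "
from h import *
go([.528,.335,.20],56.1)"
```

```text
t 1.3 tcp [ 0.3271 -0.0823  0.2112] yaw 56.25 tilt [ 0.0006 -0.0003] | cm [45.86 -6.48  1.12] deg 0.1 F [ 1.9 -1.1 -0.3] w 0.998
```

{"method": "send_rows", "body": {
  "deltas": [
    [1,[4.5,-0.6,0],0],
    [1,[9,-1.3,0],0],
    [1,[13.5,-2,0.5],0],
    [1,[18,-2.6,0.5],0],
    [1,[22.5,-3.2,0.5],0],
    [1,[27,-3.8,1],0],
    [1,[31.5,-4.5,1],0],
    [1,[36,-5,1],0],
    [1,[40,-5.6,1],0],
    [1,[40,-5.6,1],0]
  ]
}}

```text
time_s: 2.3
tcp_pos: [0.5051, 0.2828, 0.1995]
ee_rot: [-0.0, 0.882, 0.472, -0.0]
contact_force: [0.4, 0.6, -0.4]
grip_width: 1.001
grasp_force: 0.0
```

Run:
```python
from h import *
go([.528,.335,.20],56.1)
c=cam("wrist"); save(c,"w1")
X=cloud(c); 
for l,lo,hi in(("head",.036,.052),("htop",.130,.150)):
    m=(X[...,2]>lo)&(X[...,2]<hi)&(np.linalg.norm(X[...,:2]-[.528,.335],axis=2)<.07)
    if m.sum()<20: print(l,m.sum());continue
    k,L,S,C=cv2.connectedComponentsWithStats(m.astype(np.uint8)); i=1+S[1:,4].argmax(); m=L==i
    p=X[m]; r=cv2.minAreaRect((p[:,:2]*1000).astype(np.float32)); print(l,m.sum(),C[i],np.median(p[:,2]),np.round(r[0],1),np.round(r[1],1),r[2])
```

```text
t 2.3 tcp [0.5051 0.2828 0.1995] yaw 56.29 tilt [-0.001   0.0003] | cm [ 5.61 -0.99 -0.05] deg 0.2 F [ 0.4  0.6 -0.4] w 1.001
head 2278 [260.30421422 122.04126427] 0.04515029178226179 [526.4 337.3] [36.1 70. ] 55.47388458251953
htop 1891 [248.72871497 130.0613432 ] 0.13998451361260095 [526.3 337.3] [23.9 23.8] 56.305416107177734
```

View pics/w1.png

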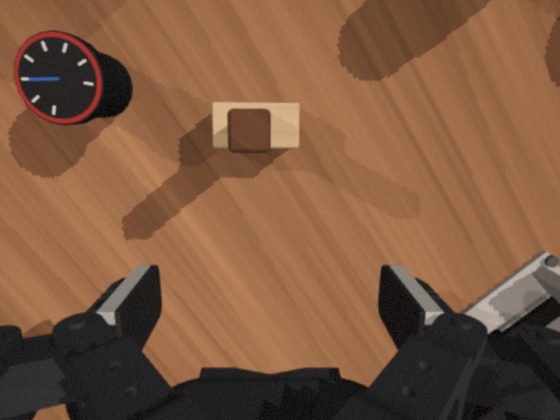

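The wrist view shows the handle top at (249,130) on the head at (256,125), square to the fingers. The wrist depths of 0.045 and 0.140 m match the text.

{"method": "send_rows", "body": {
  "deltas": [
    [1,[3,-0.6,0],0],
    [1,[5.7,-1.25,0],0],
    [1,[5.7,-1.25,0],0.2],
    [1,[5.7,-1.25,2],0.2],
    [1,[5.7,-1.25,5],0.2],
    [1,[5.7,-1.25,8],0.2],
    [1,[5.7,-1.25,10.3],0.2],
    [1,[5.7,-1.25,11.3],0.2],
    [1,[5.7,-1.25,11.3],0.2],
    [0.6,[5.7,-1.25,11.3],0.2]
  ],
  "newtons": 100
}}

```text
time_s: 3.35
tcp_pos: [0.5256, 0.3329, 0.0896]
ee_rot: [-0.0, 0.884, 0.468, 0.001]
contact_force: [0.0, 0.1, -0.1]
grip_width: 0.858
grasp_force: 0.0
```

{"method": "send_rows", "body": {
  "deltas": [
    [0.2,[0,0,0],0],
    [0,[0,0,0],0],
    [0,[0,0,0],0],
    [0,[0,0,0],0],
    [0,[0,0,0],0],
    [0,[0,0,0],0],
    [0,[0,0,0],0],
    [0,[0,0,-1],0],
    [0,[0,0,-3],0],
    [0,[0,0,-5],0]
  ],
  "newtons": 100
}}

```text
time_s: 4.35
tcp_pos: [0.5244, 0.3326, 0.1378]
ee_rot: [0.0, 0.883, 0.468, -0.002]
contact_force: [0.9, 0.4, -2.4]
grip_width: 0.27
grasp_force: 98.1
```

Run:
```python
from h import *
s=get_state(); print(s["grasp_force"])
# target: tcp behind case left end. cradle frame
th=np.radians(10.2); o=np.array([.6245,-.057]); ex=np.array([np.cos(th),np.sin(th)]); ey=np.array([-ex[1],ex[0]])
for y in(.065,-.065):
    p=o+ex*(-.07-.035-.03)+ey*y; print(p); go([*p,.119],100.2)
```

```text
98.07921409606934
[ 0.48012308 -0.01693373]
t 4.35 tcp [0.5244 0.3326 0.1378] yaw 55.87 tilt [-0.0025 -0.002 ] | cm [-31.41  15.94   1.97] deg -44.3 F [ 0.9  0.4 -2.4] w 0.27
[ 0.5031441  -0.14487915]
t 4.35 tcp [0.5244 0.3326 0.1378] yaw 55.87 tilt [-0.0025 -0.002 ] | cm [-40.71  25.03   1.99] deg -44.3 F [ 0.9  0.4 -2.4] w 0.27
```

{"method": "send_rows", "body": {
  "deltas": [
    [0,[-2,1,0],-4],
    [0,[-6,3,0],-9],
    [0,[-10,5,0],-14],
    [0,[-14,7,0],-19],
    [0,[-18,9,0],-24],
    [0,[-22,11,0],-29],
    [0,[-26,13,0],-34],
    [0,[-29.5,15,0],-39],
    [0,[-31.4,16,0],-44.3],
    [0,[-31.4,16,0],-44.3]
  ]
}}

```text
time_s: 5.35
tcp_pos: [0.4805, -0.0191, 0.1381]
ee_rot: [-0.0, 0.643, 0.766, -0.001]
contact_force: [0.3, 0.9, -5.2]
grip_width: 0.268
grasp_force: 98.4
```

```bash
cat >> h.py <<'E'
TH=np.radians(10.2); O=np.array([.6245,-.057]); EX=np.array([np.cos(TH),np.sin(TH)]); EY=np.array([-EX[1],EX[0]])
def tocr(p): d=np.asarray(p)[...,:2]-O; return np.stack([d@EX,d@EY],-1)*1000
def case(c,lo=.080,hi=.1):
    X=cloud(c); k=tocr(X); m=(X[...,2]>lo)&(X[...,2]<hi)&(abs(k[...,1])<125)&(k[...,0]>-85)&(k[...,0]<90)&(c["image"].max(2)<90)
    m=cv2.morphologyEx(m.astype(np.uint8),cv2.MORPH_CLOSE,np.ones((9,9)))
    L,S=cv2.connectedComponentsWithStats(m)[1:3]; m=L==1+S[1:,4].argmax()
    m&=(X[...,2]>lo)&(X[...,2]<hi)
    r=cv2.minAreaRect(k[m].astype(np.float32)); print("case",m.sum(),np.round(r[0],1),np.round(r[1],1),round(r[2],2))
def state():
    s=get_state(); go([*(O),.121],100.2); print("tcp in cradle",tocr(s["tcp_pos"]).round(1),"grip",s["grasp_force"].round(1))
E
python3 - <<'E'
from h import *
state()
for n in("top","scene"): case(cam(n))
c=cam("wrist"); save(c,"w2")
b=cam("scene"); cv2.imwrite("pics/s2.png",cv2.resize(b["image"][140:300,150:350],None,fx=3,fy=3)[:,:,::-1])
E
```

```text
t 5.35 tcp [ 0.4805 -0.0191  0.1381] yaw 100.01 tilt [-0.0014 -0.0011] | cm [-6.23 13.52  1.7 ] deg -0.2 F [ 0.3  0.9 -5.2] w 0.268Traceback (most recent call last):
  File "<stdin>", line 2, in <module>
  File "h.py", line 43, in state
    s=get_state(); go([*(O),.121],100.2); print("tcp in cradle",tocr(s["tcp_pos"]).round(1),"grip",s["grasp_force"].round(1))
                                                                                                   ^^^^^^^^^^^^^^^^^^^^^^
AttributeError: 'float' object has no attribute 'round'
```

```bash
sed -i 's/s\["grasp_force"\].round(1)/round(s["grasp_force"],1)/' h.py
python3 - <<'E'
from h import *
state()
for n in("top","scene"): case(cam(n))
c=cam("wrist"); save(c,"w2")
E
```

```text
t 5.35 tcp [ 0.4805 -0.0191  0.1381] yaw 100.01 tilt [-0.0014 -0.0011] | cm [-6.23 13.52  1.7 ] deg -0.2 F [ 0.3  0.9 -5.2] w 0.268
tcp in cradle [-135.    62.8] grip 98.4
case 533 [ -1.6 -33.8] [154.3  58.2] 64.38
case 1424 [-26.2   0.6] [ 79.5 187.6] 0.21
```

View pics/w2.png

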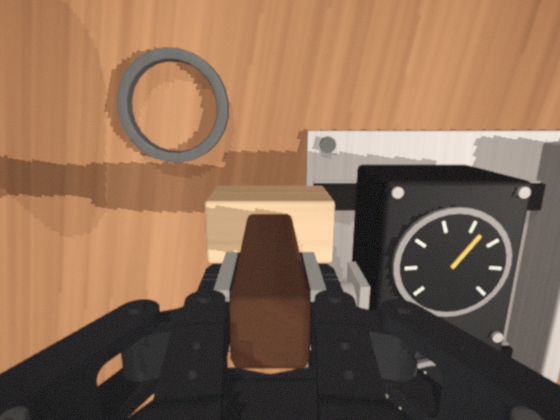

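The wrist view shows the mallet upright in the fingers, with its head at (270,225). It is behind the left end of the case and its face is near column 333, clear of the case. I'll lower it and make the first tap on the left end.

{"method": "send_rows", "body": {
  "deltas": [
    [0,[-0.2,0,0.8],-0.2],
    [0,[-0.2,0,1.7],-0.2],
    [0,[-0.2,0.7,1.7],-0.2],
    [0,[-0.2,1.4,1.7],-0.2],
    [0,[-0.2,2.1,1.7],-0.2],
    [0,[-0.2,2.8,1.7],-0.2],
    [0,[-0.2,3.3,1.7],-0.2],
    [0,[-0.2,3.8,1.7],-0.2],
    [0,[-0.2,4.2,1.7],-0.2],
    [0,[-0.2,4.2,1.7],-0.2]
  ]
}}

```text
time_s: 6.5
tcp_pos: [0.5214, -0.0098, 0.1204]
ee_rot: [-0.003, 0.64, 0.768, -0.001]
contact_force: [-5.7, 2.6, -3.5]
grip_width: 0.273
grasp_force: 99.0
```

Run:
```python
from h import *
state()
for n in("scene",): case(cam(n))
```

```text
t 6.5 tcp [ 0.5214 -0.0098  0.1204] yaw 100.43 tilt [-0.0053  0.0026] | cm [-6.51  9.29 -0.13] deg 0.2 F [-5.7  2.6 -3.5] w 0.273
tcp in cradle [-93.1  64.7] grip 99.0
case 1454 [-35.7   3.1] [188.4 112. ] 84.17
```

{"method": "send_rows", "body": {
  "deltas": [
    [0,[0,-2,0],0],
    [0,[0,-4,0],0],
    [0,[-4.3,-4.2,0],0],
    [0,[-8.7,-4.2,0],0],
    [0,[-13,-4.2,0],0],
    [0,[-13,-3,0],0],
    [0,[-13,-1.8,0],0],
    [0,[-13,-0.9,0],0],
    [0,[-13,0,0],0],
    [0,[-13,0,0],0]
  ]
}}

```text
time_s: 7.55
tcp_pos: [0.5468, -0.1378, 0.1206]
ee_rot: [-0.001, 0.639, 0.769, -0.001]
contact_force: [-2.3, -1.8, -4.3]
grip_width: 0.27
grasp_force: 99.7
```

Run:
```python
from h import *
state()
for n in("scene",): case(cam(n))
```

```text
t 7.55 tcp [ 0.5468 -0.1378  0.1206] yaw 100.5 tilt [-0.0023 -0.0009] | cm [ 6.53  9.11 -0.06] deg 0.3 F [-2.3 -1.8 -4.3] w 0.27
tcp in cradle [-90.7 -65.8] grip 99.7
case 1494 [-27.5   0.4] [188.2 110.3] 89.78
```

{"method": "send_rows", "body": {
  "deltas": [
    [0,[0,-2,0],0],
    [0,[0,-4,0],0],
    [0,[4.3,-4.2,0],0],
    [0,[8.7,-4.2,0],0],
    [0,[13,-4,0],0],
    [0,[13,-2.6,0],0],
    [0,[13,-1.2,0],0],
    [0,[13,0.2,0],0],
    [0,[13,1.2,0],0],
    [0,[13,1.2,0],0]
  ]
}}

```text
time_s: 8.6
tcp_pos: [0.5352, -0.0086, 0.1202]
ee_rot: [-0.002, 0.64, 0.768, -0.0]
contact_force: [-2.5, 1.7, -5.0]
grip_width: 0.264
grasp_force: 100.3
```

{"method": "send_rows", "body": {
  "deltas": [
    [0,[0,-2,0],0],
    [0,[0,-4,0],0],
    [0,[-4.3,-4.2,0],0],
    [0,[-8.7,-4.2,0],0],
    [0,[-13,-4.2,0],0],
    [0,[-13,-3,0],0],
    [0,[-13,-1.8,0],0],
    [0,[-13,-0.9,0],0],
    [0,[-13,0,0],0],
    [0,[-13,0,0],0]
  ]
}}

```text
time_s: 9.6
tcp_pos: [0.5587, -0.1359, 0.1205]
ee_rot: [-0.001, 0.64, 0.769, -0.001]
contact_force: [-1.9, -1.1, -4.2]
grip_width: 0.264
grasp_force: 100.5
```

Run:
```python
from h import *
state()
b=cam("scene"); case(b); cv2.imwrite("pics/s2.png",cv2.resize(b["image"][140:300,150:350],None,fx=3,fy=3)[:,:,::-1])
```

```text
t 9.6 tcp [ 0.5587 -0.1359  0.1205] yaw 100.46 tilt [-0.0022 -0.0007] | cm [ 6.57  7.9  -0.07] deg 0.3 F [-1.9 -1.1 -4.2] w 0.264
tcp in cradle [-78.7 -66. ] grip 100.5
case 1563 [-19.5   1. ] [187.7 123.1] 88.99
```

View pics/s2.png

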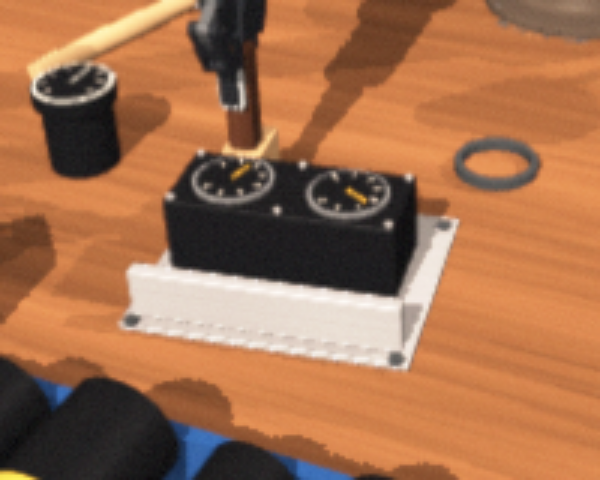

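The scene view shows the mallet behind the right end (250,150) and the case nearly square, advancing on the stop bar. The right end still needs about 34 mm.

{"method": "send_rows", "body": {
  "deltas": [
    [0,[0,-2,0],0],
    [0,[0,-4,0],0],
    [0,[4.3,-4.2,0],0],
    [0,[8.7,-4.2,0],0],
    [0,[13,-4,0],0],
    [0,[13,-2.6,0],0],
    [0,[13,-1.2,0],0],
    [0,[13,0.2,0],0],
    [0,[13,1.2,0],0],
    [0,[13,1.2,0],0]
  ]
}}

```text
time_s: 10.65
tcp_pos: [0.5472, -0.0067, 0.1202]
ee_rot: [-0.002, 0.64, 0.768, -0.0]
contact_force: [-2.5, -0.3, -3.6]
grip_width: 0.276
grasp_force: 100.7
```

{"method": "send_rows", "body": {
  "deltas": [
    [0,[0,-2,0],0],
    [0,[0,-4,0],0],
    [0,[-4.3,-4.2,0],0],
    [0,[-8.7,-4.2,0],0],
    [0,[-13,-4.2,0],0],
    [0,[-13,-3,0],0],
    [0,[-13,-1.8,0],0],
    [0,[-13,-0.9,0],0],
    [0,[-13,0,0],0],
    [0,[-13,0,0],0]
  ]
}}

```text
time_s: 11.65
tcp_pos: [0.5705, -0.1338, 0.1205]
ee_rot: [-0.001, 0.64, 0.769, -0.001]
contact_force: [-2.9, -1.6, -4.7]
grip_width: 0.269
grasp_force: 100.8
```

{"method": "send_rows", "body": {
  "deltas": [
    [0,[0,-2,0],0],
    [0,[0,-4,0],0],
    [0,[4.3,-4.2,0],0],
    [0,[8.7,-4.2,0],0],
    [0,[13,-4,0],0],
    [0,[13,-2.6,0],0],
    [0,[13,-1.2,0],0],
    [0,[13,0.2,0],0],
    [0,[13,1.2,0],0],
    [0,[13,1.2,0],0]
  ]
}}

```text
time_s: 12.65
tcp_pos: [0.559, -0.004, 0.1204]
ee_rot: [-0.002, 0.64, 0.768, -0.0]
contact_force: [-2.2, 1.0, -3.9]
grip_width: 0.264
grasp_force: 100.9
```

{"method": "send_rows", "body": {
  "deltas": [
    [0,[0,-2,0],0],
    [0,[0,-4,0],0],
    [0,[-4.3,-4.2,0],0],
    [0,[-8.7,-4.2,0],0],
    [0,[-13,-4.2,0],0],
    [0,[-13,-3,0],0],
    [0,[-13,-1.8,0],0],
    [0,[-13,-0.9,0],0],
    [0,[-13,0,0],0],
    [0,[-13,0,0],0]
  ]
}}

```text
time_s: 13.65
tcp_pos: [0.5823, -0.1315, 0.1205]
ee_rot: [-0.001, 0.64, 0.769, -0.001]
contact_force: [-2.3, -1.9, -4.1]
grip_width: 0.267
grasp_force: 100.9
```

Run:
```python
from h import *
print(tocr([.5471,0]))
state()
b=cam("scene"); case(b)
```

```text
[-66.08290986  69.80550855]
t 13.65 tcp [ 0.5823 -0.1315  0.1205] yaw 100.47 tilt [-0.0021 -0.0007] | cm [ 6.56  5.5  -0.06] deg 0.3 F [-2.3 -1.9 -4.1] w 0.267
tcp in cradle [-54.7 -65.8] grip 100.9
case 1642 [2.9 0.8] [188.  124.3] 89.72
```

{"method": "send_rows", "body": {
  "deltas": [
    [0,[0,-2,0],0],
    [0,[0,-4,0],0],
    [0,[4.3,-4.2,0],0],
    [0,[8.7,-4.2,0],0],
    [0,[13,-4,0],0],
    [0,[13,-2.6,0],0],
    [0,[13,-1.2,0],0],
    [0,[13,0,0],0],
    [0,[13,0.8,0],0],
    [0,[13,0.8,0],0]
  ]
}}

```text
time_s: 14.7
tcp_pos: [0.5663, -0.0024, 0.1206]
ee_rot: [-0.001, 0.64, 0.768, -0.0]
contact_force: [-2.1, -0.0, -3.5]
grip_width: 0.272
grasp_force: 101.0
```

{"method": "send_rows", "body": {
  "deltas": [
    [0,[0,-2,0],0],
    [0,[0,-4,0],0],
    [0,[-4.3,-4.2,0],0],
    [0,[-8.7,-4.2,0],0],
    [0,[-13,-4.2,0],0],
    [0,[-13,-3,0],0],
    [0,[-13,-1.8,0],0],
    [0,[-13,-0.9,0],0],
    [0,[-13,0,0],0],
    [0,[-13,0,0],0]
  ]
}}

```text
time_s: 15.7
tcp_pos: [0.5902, -0.13, 0.1207]
ee_rot: [-0.0, 0.64, 0.769, -0.001]
contact_force: [-1.0, -1.4, -3.9]
grip_width: 0.269
grasp_force: 101.0
```

{"method": "send_rows", "body": {
  "deltas": [
    [0,[0,-2,0],0],
    [0,[0,-4,0],0],
    [0,[4.3,-4.2,0],0],
    [0,[8.7,-4.2,0],0],
    [0,[13,-4,0],0],
    [0,[13,-2.6,0],0],
    [0,[13,-1.2,0],0],
    [0,[13,-0.2,0],0],
    [0,[13,0.2,0],0],
    [0,[13,0.25,0],0]
  ]
}}

```text
time_s: 16.7
tcp_pos: [0.5681, -0.002, 0.1208]
ee_rot: [-0.001, 0.64, 0.768, -0.0]
contact_force: [-3.0, 1.1, -2.9]
grip_width: 0.263
grasp_force: 101.2
```

Run:
```python
from h import *
state()
b=cam("scene"); case(b)
```

```text
t 16.7 tcp [ 0.5681 -0.002   0.1208] yaw 100.41 tilt [-0.0025  0.001 ] | cm [-6.43  4.56 -0.04] deg 0.2 F [-3.   1.1 -2.9] w 0.263
tcp in cradle [-45.8  64.1] grip 101.2
case 1651 [16.8  0.5] [112.7 187.7] 0.61
```

Left is near the bar. I'll creep forward in small steps and watch the force.

{"method": "send_rows", "body": {
  "deltas": [
    [0,[0,0,0],0],
    [0,[0,0.05,0],0],
    [0,[0,0.1,0],0],
    [0,[0,0.1,0],0],
    [0,[0,0.15,0],0],
    [0,[0,0.15,0],0],
    [0,[0,0.2,0],0],
    [0,[0,0.2,0],0],
    [0,[0,0.2,0],0],
    [0,[0,0.2,0],0]
  ]
}}

```text
time_s: 17.75
tcp_pos: [0.5689, -0.0025, 0.121]
ee_rot: [-0.001, 0.64, 0.768, -0.001]
contact_force: [-6.5, 1.5, -0.7]
grip_width: 0.269
grasp_force: 101.4
```

{"method": "send_rows", "body": {
  "deltas": [
    [0,[0,0,0],0],
    [0,[0,0.05,0],0],
    [0,[0,0.1,0],0],
    [0,[0,0.1,0],0],
    [0,[0,0.15,0],0],
    [0,[0,0.15,0],0],
    [0,[0,0.2,0],0],
    [0,[0,0.2,0],0],
    [0,[0,0.2,0],0],
    [0,[0,0.2,0],0]
  ]
}}

```text
time_s: 18.75
tcp_pos: [0.5694, -0.0023, 0.1213]
ee_rot: [-0.002, 0.641, 0.768, -0.002]
contact_force: [-14.0, 1.3, 4.5]
grip_width: 0.269
grasp_force: 101.9
```

Force rose to 14 N with only about 0.5 mm of travel, so the left end is at the bar. Next is the right end.

{"method": "send_rows", "body": {
  "deltas": [
    [0,[0,-2,0],0],
    [0,[0,-4.5,0],0],
    [0,[-4.3,-4.7,0],0],
    [0,[-8.7,-4.7,0],0],
    [0,[-13,-4.5,0],0],
    [0,[-13,-3,0],0],
    [0,[-13,-2,0],0],
    [0,[-13,-1.2,0],0],
    [0,[-13,-0.6,0],0],
    [0,[-13,-0.4,0],0]
  ]
}}

```text
time_s: 19.75
tcp_pos: [0.5915, -0.13, 0.1212]
ee_rot: [-0.001, 0.64, 0.769, -0.002]
contact_force: [-7.3, -2.5, 1.0]
grip_width: 0.264
grasp_force: 101.6
```

{"method": "send_rows", "body": {
  "deltas": [
    [0,[0,0.05,0],0],
    [0,[0,0.1,0],0],
    [0,[0,0.15,0],0],
    [0,[0,0.2,0],0],
    [0,[0,0.25,0],0],
    [0,[0,0.3,0],0],
    [0,[0,0.35,0],0],
    [0,[0,0.4,0],0],
    [0,[0,0.4,0],0],
    [0,[0,0.4,0],0]
  ]
}}

```text
time_s: 20.75
tcp_pos: [0.5923, -0.1299, 0.1215]
ee_rot: [-0.002, 0.64, 0.768, -0.003]
contact_force: [-13.6, -3.6, 5.6]
grip_width: 0.269
grasp_force: 102.1
```

Run:
```python
from h import *
state()
b=cam("scene"); case(b)
```

```text
t 20.75 tcp [ 0.5923 -0.1299  0.1215] yaw 100.38 tilt [-0.0071 -0.0026] | cm [6.59 4.49 0.01] deg 0.2 F [-13.6  -3.6   5.6] w 0.269
tcp in cradle [-44.6 -66. ] grip 102.1
case 1672 [13.3  0.7] [188.7 123.3] 88.74
```

Both ends are now at the bar: the TCP reads -44.6 mm on the right and -44.5 mm on the left, as expected. I'll back away and carry the mallet to clear bench.

{"method": "send_rows", "body": {
  "deltas": [
    [0,[0,-2,0],0],
    [0,[0,-5,0],0],
    [0,[2,-7,-0.5],0],
    [0,[6,-7,-1],0],
    [0,[10,-7,-1],0],
    [0,[14.5,-7,-1],0],
    [0,[19,-7,-1],0],
    [0,[23.5,-7,-1],0],
    [0,[28,-6,-1],0],
    [0,[31,-5.5,-1],0]
  ]
}}

```text
time_s: 21.8
tcp_pos: [0.4857, 0.1688, 0.1318]
ee_rot: [0.0, 0.639, 0.769, 0.001]
contact_force: [0.8, -1.3, -3.9]
grip_width: 0.269
grasp_force: 101.1
```

{"method": "send_rows", "body": {
  "deltas": [
    [0,[2,0.2,0],0],
    [0,[3.5,0.4,0],0],
    [0,[3.5,0.4,1],0],
    [0,[3.5,0.4,2],0],
    [0,[3.5,0.4,2.8],0],
    [0,[3.5,0.4,3.4],0],
    [0,[3.5,0.4,3.8],0],
    [0,[3.5,0.4,3.8],0],
    [0,[3.5,0.4,3.8],0],
    [0,[3.5,0.4,3.8],0]
  ]
}}

```text
time_s: 22.8
tcp_pos: [0.4843, 0.2004, 0.0938]
ee_rot: [0.0, 0.64, 0.768, 0.0]
contact_force: [0.5, 0.3, -4.0]
grip_width: 0.27
grasp_force: 101.2
```

Run:
```python
from h import *
state()
b=cam("scene"); case(b); t=cam("top"); case(t)
cv2.imwrite("pics/e.png",cv2.resize(np.hstack([t["image"][120:300,100:380],b["image"][130:310,180:460]]),(800,257))[:,:,::-1])
# mallet head bottom height, scene view
X=cloud(b); s=get_state(); d=np.linalg.norm(X[...,:2]-s["tcp_pos"][:2],axis=2)<.06
hsv=cv2.cvtColor(b["image"],cv2.COLOR_RGB2HSV); p=X[d&(X[...,2]>-.01)&(X[...,2]<.08)]
print(np.histogram(p[:,2],np.arange(-.01,.085,.005)))
```

```text
t 22.8 tcp [0.4843 0.2004 0.0938] yaw 100.36 tilt [0.0008 0.0003] | cm [-27.84   9.16  -2.72] deg 0.2 F [ 0.5  0.3 -4. ] w 0.27
tcp in cradle [-92.4 278.1] grip 101.2
case 1639 [34.  -0.1] [ 78.6 189.1] 0.24
case 2497 [28.1  0.3] [189.3  77.5] 89.94
(array([  0, 480, 241,  21,  23,  26,  19,  31,  21,  27,  25, 125,  39,
        16,  19,  16,  18,  17]), array([-0.01 , -0.005,  0.   ,  0.005,  0.01 ,  0.015,  0.02 ,  0.025,
        0.03 ,  0.035,  0.04 ,  0.045,  0.05 ,  0.055,  0.06 ,  0.065,
        0.07 ,  0.075,  0.08 ]))
```

View pics/e.png

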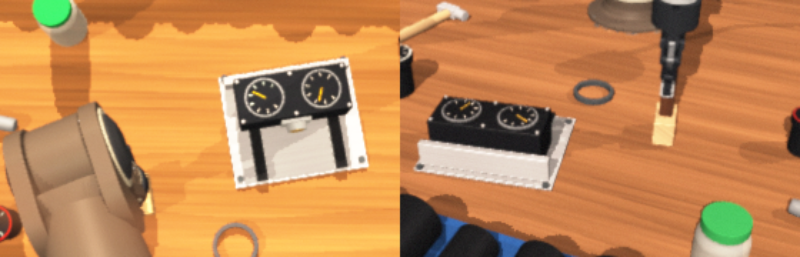

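The views show the case square against the bar, at (295,95) in the left half, and the mallet upright on the clear bench, at (663,120) in the right half. I'll lower it gently to contact.

{"method": "send_rows", "body": {
  "deltas": [
    [0,[0,0,0.1],0],
    [0,[0,0,0.2],0],
    [0,[0,0,0.3],0],
    [0,[0,0,0.35],0],
    [0,[0,0,0.4],0],
    [0,[0,0,0.45],0],
    [0,[0,0,0.5],0],
    [0,[0,0,0.5],0],
    [0,[0,0,0.5],0],
    [0,[0,0,0.5],0]
  ]
}}

```text
time_s: 23.9
tcp_pos: [0.4839, 0.2004, 0.0893]
ee_rot: [0.0, 0.64, 0.768, 0.0]
contact_force: [-3.1, -1.0, 4.9]
grip_width: 0.268
grasp_force: 102.3
```

Contact made: Fz swung by about 9 N. Releasing, then rising straight up.

{"method": "send_rows", "body": {
  "deltas": [
    [0,[0,0,0],0],
    [0.32,[0,0,0],0],
    [0.4,[0,0,0],0],
    [0.5,[0,0,0],0],
    [0.7,[0,0,0],0],
    [0.9,[0,0,0],0],
    [1,[0,0,0],0],
    [1,[0,0,0],0],
    [1,[0,0,0],0],
    [1,[0,0,0],0]
  ],
  "newtons": 20
}}

```text
time_s: 24.9
tcp_pos: [0.484, 0.2004, 0.0883]
ee_rot: [0.0, 0.64, 0.768, 0.0]
contact_force: [-0.4, -0.2, -0.0]
grip_width: 1.001
grasp_force: 0.0
```

{"method": "send_rows", "body": {
  "deltas": [
    [1,[0,0,-1],0],
    [1,[0,0,-3],0],
    [1,[0,0,-5],0],
    [1,[0,0,-7],0],
    [1,[0,0,-9],0],
    [1,[0,0,-11],0],
    [1,[0,0,-13],0],
    [1,[-3,-2,-14],0],
    [1,[-6,-5,-14],0],
    [1,[-8,-8,-14],0]
  ]
}}

```text
time_s: 25.9
tcp_pos: [0.4193, 0.1061, 0.2293]
ee_rot: [0.001, 0.64, 0.768, 0.0]
contact_force: [-0.2, -0.5, 0.6]
grip_width: 1.002
grasp_force: 0.0
```

{"method": "send_rows", "body": {
  "deltas": [
    [1,[-2,-3,0],0],
    [1,[-3,-6,0],0],
    [1,[-3,-8,0],0],
    [1,[-3,-8,0],0],
    [1,[-3,-8,0],0],
    [1,[-3,-8,0],0],
    [1,[-3,-8,0],0],
    [1,[-3,-8,0],0],
    [1,[-3,-8,0],0],
    [1,[-3,-8,0],0]
  ]
}}

```text
time_s: 26.9
tcp_pos: [0.3466, 0.0634, 0.2281]
ee_rot: [-0.0, 0.64, 0.768, -0.0]
contact_force: [-0.1, -0.5, -0.3]
grip_width: 1.001
grasp_force: 0.0
```

Run:
```python
from h import *
state()
b=cam("scene"); t=cam("top"); case(b); case(t)
for c in(b,t):
    X=cloud(c); d=np.linalg.norm(X[...,:2]-[.484,.2],axis=2)<.05
    for lo,hi in((.038,.052),(.13,.15)):
        p=X[d&(X[...,2]>lo)&(X[...,2]<hi)]; print(len(p),np.median(p,0).round(3) if len(p) else "")
cv2.imwrite("pics/f.png",cv2.resize(np.hstack([t["image"][120:300,100:380],b["image"][130:310,180:460]]),(800,257))[:,:,::-1])
```

```text
t 26.9 tcp [0.3466 0.0634 0.2281] yaw 100.39 tilt [-0.0005 -0.0001] | cm [-16.86  25.17  10.7 ] deg 0.2 F [-0.1 -0.5 -0.3] w 1.001
tcp in cradle [-252.2  167.8] grip 0.0
case 1636 [34.   0.5] [ 78.1 188.2] 0.33
case 2493 [27.9  0.5] [189.1  77.5] 89.9
184 [0.502 0.206 0.044]
83 [0.492 0.203 0.139]
292 [0.472 0.199 0.046]
123 [0.483 0.202 0.141]
```

View pics/f.png

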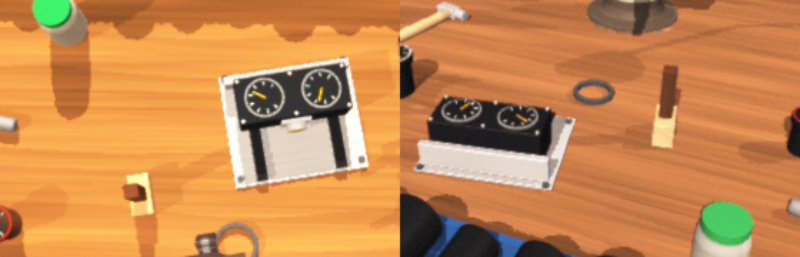

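The mallet stands upright and free, at (140,193) in the left half and (665,110) in the right half. The case is square at the bar and the gripper is clear of everything.

```bash
python3 -c "
from h import *
print(sign_off())"
```

```text
the job is handed in; nothing more can be done
None
```

I tapped the case in alternating steps until it sat square against the stop bar, then stood the mallet upright on clear bench, let go, and handed the job in with the robot's clock at about 27 s.

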